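Bring the lacquered pendant over the curing lamp and still it

TASK

Grip the trolley's push handle, draw the hanging lamp pendant out of its parking clip and bring it along the overhead track over the round curing lamp. Its lacquer is soft, so nothing may touch the tube or the shade: steady it with the trolley alone, never letting it swing out more than 20 degrees, until the shade has hung centred over the lamp, within 20 mm, for three seconds on end. Then let go and leave it hanging there without a swing, with the clip stand, the vase and the other things on the bench undisturbed.

Things in the scene. Friction and masses are not known exactly. Their poses are not given: they have to be found in the camera images.
- trolley (a joint): Position (m) of the trolley on the straight overhead track, which runs along world y, 1.04 m up, on uprights at the bench's ends. 0: parked at the clip; positive: towards +y, where the curing lamp is; stops at -0.05 and 0.72. Trolley with drop bar and handle: nominally 1.4 kg, rolling friction about 0.9 N, so it stays where it is let go.
- handle (a point): Middle of the trolley's push handle: level black rubber grip along x, 26 mm thick, 120 mm long, 240 mm above the bench. A 20 mm steel drop bar from the trolley, 130 mm farther in +x, carries it; its end towards the robot is free. It moves only along y, always with the same y as the pendant's pivot. Grip from above, fingers closing along y. Axes as the world's.
- pendant: Hanging pendant: 16 mm brass tube with a white glass bell shade (152 mm wide, 150 tall) at its foot. Origin: centre of the shade's lower rim, 110 mm up; it hangs 820 mm below its pivot on the trolley, which is 240 mm in +x of handle. Swings along y only: roll = swing (rad), positive with the shade towards +y. About 0.85 kg, like a simple pendulum 0.76 m long (period 1.75 s), almost undamped.
- clip_mouth (a point): Centre of the parking clip, 330 mm up: two sprung jaws with black rollers that hold the tube at the start, open towards +y. When the trolley is pushed to +y they hold the tube until it is about 0.05 to 0.15 rad out of plumb, then it slips out with a jerk and swings. The clip's post stands 170 mm to the -y side.
- clip: The clip's loose stand, 3.2 kg: round foot 150 mm across and thin post, both 170 mm to the -y side of the origin, which lies on the bench under the clip's mouth.
- lamp_centre (a point): Centre of the round face, 36 mm above the bench, of the curing lamp: a flat grey puck with a steel rim fixed on the bench, 184 mm across, 42 mm tall, with a small switch box on its +x side; 0.38 to 0.52 m from the clip in +y, at the same x as the pendant's pivot.
- vase: Green glass vase, 100 mm wide and 190 mm tall, loose on the bench, 0.20 to 0.23 m in +y and 0.06 to 0.09 m in -x of the lamp's centre: too wide an overshoot of the shade would hit it. Origin: centre of its foot.
- bowl: Steel bowl, 140 mm wide, 60 mm tall, loose, not needed. Origin: centre of its foot.
- mug: White mug, 80 mm wide, 85 mm tall, loose, not needed. Origin: centre of its foot.
- paddle: Graphite paddle with wooden handle, 310 mm long, lying flat, not needed. Origin: on the bench near its middle.
- graphite: Black graphite block, 150 x 50 x 18 mm, lying flat, not needed. Origin: centre of its underside.
- jacks: Steel glassblower's jacks (spring tongs), 245 mm long, lying flat, not needed. Origin: on the bench near the middle.
- shears: Dark steel shears, 205 mm long, lying flat, not needed. Origin: on the bench near the pivot.
There are look-alikes about, which are no part of the job. Leave any purple look-alike of the part that bears lamp_centre alone.

How it is judged:
On the way:
1. the shade hangs centred over the curing lamp, within 20 mm, for 3 s on end (horizontal distance between pendant and lamp_centre below 0.02 m), for 3 s.
At the end, for the whole second after the job is handed in: The handle is let go and the shade hangs still over the curing lamp: the centre of its rim stays within 20 mm (horizontally) of the lamp's centre and the pendant turns at less than 0.08 rad/s (horizontal distance between pendant and lamp_centre below 0.02 m and angular speed of pendant below 0.08 rad/s); the robot touches nothing.
It fails at once if the pendant (tube or shade) is touched by the robot (contact force between pendant and the fingers above 0.2 N or contact force between pendant and the arm above 0.2 N).
It fails at once if the pendant strikes the vase (contact force between pendant and vase above 0.2 N).
It fails at once if the pendant swings out more than 20 degrees (angle between pendant's own z axis and vertical above 0.35 rad).
It fails at once if the clip stand is tipped or shifted (angle between clip's own z axis and vertical above 0.15 rad or distance of clip from where it was at the start of the episode above 0.03 m).
It fails at once if a bystander is moved (distance of any of vase, bowl, mug, paddle, graphite, jacks, shears from where it was at the start of the episode above 0.03 m).
It also fails if it takes over 46 s, if anything falls off the work surface, if the arm or the gripper's body presses on something with over 40 N, if the wrist force passes 120 N, or if a joint passes its speed limit or range.

ROBOT

A 6-joint arm with a two-finger parallel gripper is mounted at the origin on the work surface. World frame = base frame: x ahead of the robot, y to its left, z up, the work surface at z = 0. Lengths are in m, angles in rad, forces in N, time in s.
With the tool pointing down it reaches from about 0.375 to 0.9 m from the base axis. Payload 3.1 kg.
Tool frame: the origin (TCP) lies midway between the tips of the shut fingers; the grasp point (between the pads) lies 19 mm behind it; z points along the fingers, y is the direction in which the jaws open and shut (so a half turn about z gives the same grasp; the last joint's range is limited). The gripper opens to 85 mm and grips with 20 to 120 N. Pads are 22 mm wide; open, the fingers measure 114 mm over their backs; the gripper's body (76 mm by 85 mm) begins 54 mm behind the grasp point. The pads swing forward as they close: fully open they stand 13 mm farther back than shut.
Start: joints at [-1.381, 0.527, 1.433, -0, 1.181, -0.178], TCP at [0.225, -0.583, 0.231] pointing down, gripper open.
Joint ranges: [-3.08, 3.08], [-0.75, 2.2], [0.22, 2.44], [-1.43, 4.57], [0, 2.65], [-2.85, 2.85]. Speed limits (rad/s): [2.79, 2.79, 3.14, 3.14, 3.14, 3.14].

INTERFACE

Orientations are given as a unit quaternion [x, y, z, w].
In Python, from station import manip gives the robot as it stands. The module is installed in compiled form; this text tells all that it offers.
- The arm moves only by the tool jog_arm, never from a script. Its argument "commands" is a list of rows, each an object with "xyz": the shift along the world's x, y, z in m, a list of three; "rot": the turn, a rotation vector about the world's x, y, z in rad, a list of three. A call has 1 to 5 rows; each row shifts and turns the commanded pose from where the row before left it; what a row does not reach is not made up. A row lasts 1/12 s, in which the tool goes at most 41.7 mm and 7.16 degrees, less where a joint would pass 70% of its speed; a pose out of reach is approached as far as the arm can. A call is refused whole if a number of a shift passes 0.0417 or a number of a turn 0.125, either way. A call with a gripper value outside its range is refused whole. "fingers" is the opening, from 0 (shut) to 1 (fully open), set as the call begins (left out, the last holds). The fingers move at their own pace and stop on an object; "grip_force" is the grip in N (left out, the last holds). Time passes only in rows, so rows that do not move let the fingers close. It gives the time, the measured TCP pose, the force and the opening at its end, in the units of the state.
- manip.sense(): the state, without advancing time (a new reading comes with each control period).
- manip.snapshot(name): name is "scene" or "top"; returns the picture (420x560x3 uint8, blue, green, red); there is no depth.
- manip.camera_info(name): a dict with "K" (3x3 intrinsics, pixels), "k1" (the pictures are not rectified: a ray, as slopes to the right and down, at radius r is drawn at 1 + k1 r^2 times it, then the intrinsics apply), "rvec" (rotation vector, rad) and "tvec" (3), from world to camera coordinates, as OpenCV has them. Camera axes: x right, y down, z forward; pixel columns grow to the right and rows downward; lengths in m; the calibration is good to about 2 mm. A picture is of the moment at which its call begins. camera_info takes no time and is no camera call.
- manip.sign_off(): hands the job in, once; it reports no verdict.
The state is a dict: "t": time; "q": joint angles; "qd": joint speeds; "tau": joint torques, N m; "tcp_pos": TCP position; "tool_rot": TCP orientation; "force": force on the tool from outside, world axes, zero at the start; "ft_torque": the same for the moment, N m; "finger_gap": opening from 0.0 (shut) to 1.0 (fully open).
Only numpy, scipy, OpenCV 4.12 (cv2) and the standard library are available. Lean on these libraries where they do the work, as an engineer would, in place of code of your own. Each camera call takes 0.05 s, during which the arm holds its last target. There are 200 camera calls.

## Working session

There is one attempt and no reset: what is moved stays moved. The work goes in short steps, Python scripts to look and compute and a tool call to move; the robot and the scene stay as the last step left them, time stands still between calls to the robot, and variables do not carry over. Pictures are saved under pics/ and viewed, about 8 in all and at most 12, crops included, and the job is handed in when it is done.

Besides the shell and the picture viewer there is one more tool, called after "Emit:" as name(argument=value, ...), one argument or row to a line, values as JSON. jog_arm: Moves the arm, as the interface text tells. Its arguments: {"type":"object","properties":{"commands":{"type":"array"},"fingers":{"type":"number"},"grip_force":{"type":"number"}},"required":["commands"]}

```bash
mkdir -p pics; cat > h.py <<'E'
import numpy as np, cv2
from station import manip
def cam(n):
    c=manip.camera_info(n);R=cv2.Rodrigues(np.array(c["rvec"],float))[0];return np.array(c["K"],float),float(c["k1"]),R,np.array(c["tvec"],float).ravel()
def ray(n,u,v):
    K,k,R,t=cam(n);d=np.array([(u-K[0,2])/K[0,0],(v-K[1,2])/K[1,1]]);s=d.copy()
    for _ in range(30): s=d/(1+k*(s@s))
    return -R.T@t, R.T@np.array([s[0],s[1],1])
def plane(n,u,v,z=None,x=None):
    o,d=ray(n,u,v);l=(z-o[2])/d[2] if x is None else (x-o[0])/d[0];return o+l*d
def proj(n,p):
    K,k,R,t=cam(n);q=R@np.array(p)+t;s=q[:2]/q[2];s=s*(1+k*(s@s));return K[0,0]*s[0]+K[0,2],K[1,1]*s[1]+K[1,2]
E
python3 - <<'E'
from h import *
print(manip.sense())
for n in("scene","top"):
    cv2.imwrite(f"pics/{n}0.png",manip.snapshot(n));K,k,R,t=cam(n);print(n,K,k,-R.T@t,R)
E
```

```text
{'t': 0.0, 'q': array([-1.38049327e+00,  5.28435306e-01,  1.43387559e+00,  2.80745943e-05,
        1.18140492e+00, -1.78504532e-01]), 'qd': array([ 3.80945240e-04,  1.40178515e-04,  5.36325126e-04,  8.03822643e-04,
       -5.39826695e-05,  2.29862148e-03]), 'tau': array([ 1.26522700e-04, -4.42346013e+01, -1.78023058e+01, -1.05995666e-04,
        8.34646431e-03,  8.56398003e-06]), 'tcp_pos': array([ 0.22521218, -0.58226238,  0.23036108]), 'tool_rot': array([ 9.83046172e-01,  1.83355112e-01,  6.71808401e-06, -1.06163690e-03]), 'force': array([ 0.70368196,  0.15130308, -0.72042857]), 'ft_torque': array([ 0.00556141, -0.04397591,  0.06238181]), 'finger_gap': 0.9972938968250362}
scene [[417.08940064   0.         277.43790101]
 [  0.         417.08940064 214.19671407]
 [  0.           0.           1.        ]] 0.025681756104654774 [1.10601107 0.60043391 0.94225234] [[-0.70149203  0.71267274 -0.0025486 ]
 [ 0.47356645  0.46345858 -0.74895992]
 [-0.53258215 -0.52659635 -0.6626104 ]]
top [[519.3170874    0.         272.94143991]
 [  0.         519.3170874  208.62264467]
 [  0.           0.           1.        ]] -0.08135511955391794 [0.21469916 0.02982715 1.95840873] [[ 1.81711912e-02 -9.99832009e-01  2.40016271e-03]
 [-9.85757116e-01 -1.83167047e-02 -1.67174778e-01]
 [ 1.67190657e-01  6.71787376e-04 -9.85924354e-01]]
```

View pics/scene0.png

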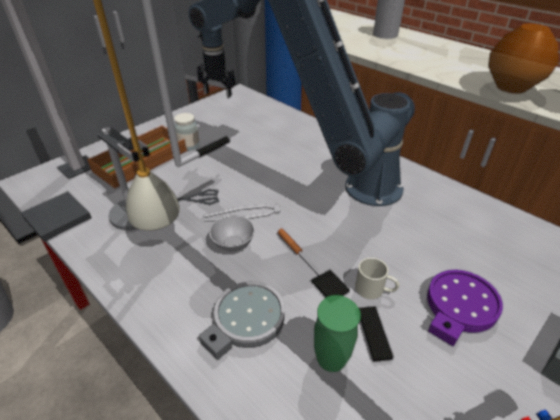

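View pics/top0.png

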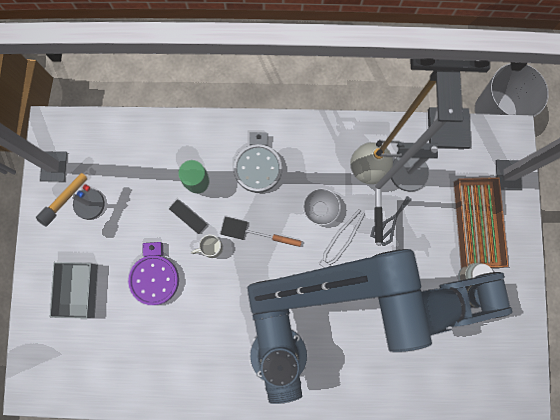

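Scene: the pendant is at (150,200), with the black handle grip at (200–230,150), the grey lamp at (249,313), the vase at (337,330) and the purple decoy at right. Top: grip around (379,225), lamp (258,168), vase (192,175).

```bash
python3 - <<'E'
from h import *
T=cv2.imread("pics/top0.png");S=cv2.imread("pics/scene0.png")
def comp(img,mask,box):
    m=np.zeros(mask.shape,np.uint8);x0,y0,x1,y1=box;m[y0:y1,x0:x1]=mask[y0:y1,x0:x1]
    n,l,s,c=cv2.connectedComponentsWithStats(m);i=1+np.argmax(s[1:,4]);return s[i],c[i],(l==i).astype(np.uint8)
g=T.max(2)
s,c,m=comp(T,(g<60).astype(np.uint8),(365,195,392,250));print("grip top",s,c)
print(plane("top",*c,z=.24),plane("top",379,s[1],z=.24),plane("top",379,s[1]+s[3],z=.24))
g2=S.max(2)
s,c,m=comp(S,(g2<60).astype(np.uint8),(180,130,236,170));print("grip scene",s,c,plane("scene",*c,z=.24))
# lamp: face is greenish-grey
for n,I,box in(("top",T,(225,140,290,200)),("scene",S,(205,280,290,350))):
    h=cv2.cvtColor(I,cv2.COLOR_BGR2HSV)
    u=[(250,160),(240,300)][n=="scene"];print(n,h[u[1],u[0]])
    m=((h[...,1]>20)&(h[...,0]>60)&(h[...,0]<105)&(h[...,2]<200)&(h[...,2]>60)).astype(np.uint8)
    s,c,m=comp(I,cv2.morphologyEx(m,cv2.MORPH_CLOSE,np.ones((5,5))),box)
    ct=max(cv2.findContours(m,0,2)[0],key=cv2.contourArea);e=cv2.fitEllipse(cv2.convexHull(ct));print(s,c,e,plane(n,*e[0],z=.036))
h=cv2.cvtColor(T,cv2.COLOR_BGR2HSV);m=((h[...,1]>90)&(h[...,0]>45)&(h[...,0]<85)).astype(np.uint8)
s,c,m=comp(T,m,(160,140,220,210));print("vase",c,plane("top",*c,z=.15))
cv2.imwrite("pics/crop.png",np.hstack([cv2.resize(T[120:250,320:450],(520,520)[:2],interpolation=2)]))
E
```

```text
grip top [375 207   8  36 110] [378.35454545 224.55454545]
[ 0.45851004 -0.32327217  0.24      ] [ 0.5182927  -0.32638527  0.24      ] [ 0.39647212 -0.32455304  0.24      ]
grip scene [198 137  31  19 223] [212.99103139 145.94170404] [ 0.45330269 -0.32623512  0.24      ]
top [ 99  25 164]
[ 237  148   42   40 1334] [257.51274363 167.62593703] ((257.5556640625, 167.63787841796875), (40.19344711303711, 41.81182098388672), 83.40951538085938) [0.69786029 0.09258504 0.036     ]
scene [ 93  19 144]
[ 219  287   61   49 1931] [249.12584153 310.85914034] ((249.00634765625, 310.8817443847656), (48.24306106567383, 60.502628326416016), 85.27579498291016) [0.69915695 0.09316404 0.036     ]
vase [191.13963039 172.58726899] [0.64680085 0.32635632 0.15      ]
```

View pics/crop.png

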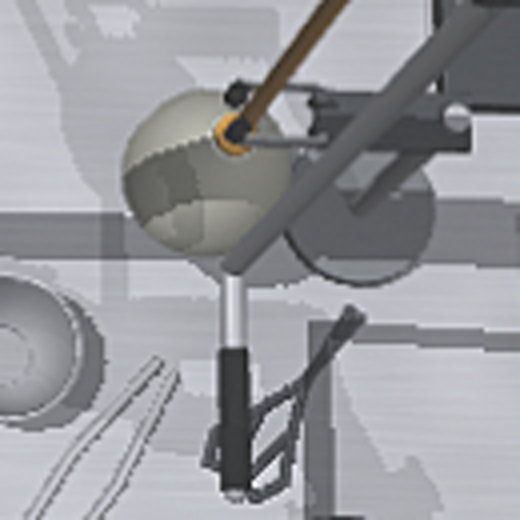

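Emit:
jog_arm(
  commands=[
    {"xyz":[0,0,0.04],"rot":[0,0,-0.123]},
    {"xyz":[0,0,0.03],"rot":[0,0,-0.123]},
    {"xyz":[0.026,0.0287,0],"rot":[0,0,-0.123]},
    {"xyz":[0.026,0.0287,0],"rot":[0,0,0]},
    {"xyz":[0.026,0.0287,0],"rot":[0,0,0]},
  ],
  fingers=1,
)

```text
t: 0.52
tcp_pos: [0.3036, -0.4962, 0.3015]
tool_rot: [1.0, -0.001, 0.0, 0.0]
force: [0.7, 0.2, 0.1]
finger_gap: 1.001
```

Emit:
jog_arm(
  commands=[
    {"xyz":[0.026,0.0287,0],"rot":[0,0,0]},
    {"xyz":[0.026,0.0287,0],"rot":[0,0,0]},
    {"xyz":[0.026,0.0287,0],"rot":[0,0,0]},
    {"xyz":[0.026,0.0287,0],"rot":[0,0,0]},
    {"xyz":[0.026,0.0287,0],"rot":[0,0,0]},
  ],
)

```text
t: 0.93
tcp_pos: [0.4341, -0.3515, 0.301]
tool_rot: [1.0, -0.0, -0.0, -0.0]
force: [-0.0, -0.9, 0.5]
finger_gap: 0.998
```

Emit:
jog_arm(
  commands=[
    {"xyz":[0.025,0.0287,0],"rot":[0,0,0]},
    {"xyz":[0,0,0],"rot":[0,0,0]},
    {"xyz":[0,0,0],"rot":[0,0,0]},
  ],
)

```text
t: 1.18
tcp_pos: [0.4592, -0.3226, 0.3009]
tool_rot: [1.0, 0.002, -0.0, -0.0]
force: [0.4, -0.6, 0.2]
finger_gap: 0.997
```

```bash
python3 - <<'E'
from h import *
s=manip.sense();print(s['t'],s['tcp_pos'],s['tool_rot'],s['force'])
I=manip.snapshot("scene");cv2.imwrite("pics/s1.png",cv2.resize(I[30:240,60:340],None,fx=2.5,fy=2.5,interpolation=2))
E
```

```text
1.1833 [ 0.45921433 -0.3226176   0.30091014] [ 9.99997696e-01  2.07853103e-03 -4.40772104e-04 -3.04533768e-04] [ 0.35289143 -0.62774809  0.16050673]
```

View pics/s1.png

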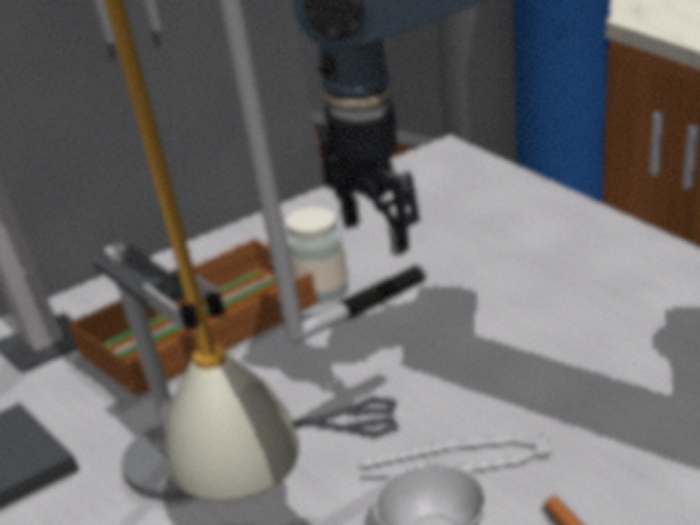

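The open gripper straddles the grip (crop about (390,285)) with the fingers on either side. Next: descend and grip.

Emit:
jog_arm(
  commands=[
    {"xyz":[0,-0.002,-0.03],"rot":[0,0,0]},
    {"xyz":[0,0,-0.03],"rot":[0,0,0]},
    {"xyz":[0,0,-0.02],"rot":[0,0,0]},
    {"xyz":[0,0,0],"rot":[0,0,0]},
  ],
)

```text
t: 1.57
tcp_pos: [0.4549, -0.3258, 0.2168]
tool_rot: [1.0, -0.001, -0.004, -0.004]
force: [-1.2, 0.8, -0.4]
finger_gap: 0.996
```

Emit:
jog_arm(
  commands=[
    {"xyz":[0,0,0],"rot":[0,0,0]},
    {"xyz":[0,0,0],"rot":[0,0,0]},
    {"xyz":[0,0,0],"rot":[0,0,0]},
    {"xyz":[0,0,0],"rot":[0,0,0]},
    {"xyz":[0,0,0],"rot":[0,0,0]},
  ],
  fingers=0,
  grip_force=60,
)

```text
t: 1.98
tcp_pos: [0.4587, -0.3268, 0.2226]
tool_rot: [1.0, -0.0, 0.001, 0.0]
force: [0.2, -1.8, 6.0]
finger_gap: 0.299
```

Emit:
jog_arm(
  commands=[
    {"xyz":[0,0,0],"rot":[0,0,0]},
    {"xyz":[0,0,0],"rot":[0,0,0]},
    {"xyz":[0,0,0],"rot":[0,0,0]},
    {"xyz":[0,0,0],"rot":[0,0,0]},
    {"xyz":[0,0,0],"rot":[0,0,0]},
  ],
)

```text
t: 2.4
tcp_pos: [0.4587, -0.3273, 0.2229]
tool_rot: [1.0, 0.0, 0.001, 0.001]
force: [-1.8, 0.7, 4.8]
finger_gap: 0.282
```

```bash
cat >> h.py <<'E'
X=0.698
def theta(I,yp,dbg=False):
    """swing angle and tube y at z=.30, .93, from scene picture; yp pivot y"""
    h=cv2.cvtColor(I,cv2.COLOR_BGR2HSV);m=((h[...,0]>10)&(h[...,0]<26)&(h[...,1]>140)&(h[...,2]>60)).astype(np.uint8)
    box=np.zeros_like(m)
    poly=[proj("scene",(X,yp+a,z)) for a,z in((-.05,.85),(.05,.85),(.3,.25),(-.3,.25))]
    cv2.fillPoly(box,[np.int32(poly)],1);m&=box
    n,l,s,c=cv2.connectedComponentsWithStats(m);i=1+np.argmax(s[1:,3]);v,u=np.nonzero(l==i)
    P=[]
    for r in range(v.min()+2,v.max()-12):
        k=u[v==r]
        if 3<len(k)<30: P.append(plane("scene",k.mean(),r,x=X)[1:])
    P=np.array(P);c=np.polyfit(P[:,1],P[:,0],1)
    for _ in range(3):
        e=abs(P[:,0]-np.polyval(c,P[:,1]));P=P[e<max(3*np.median(e),.002)];c=np.polyfit(P[:,1],P[:,0],1)
    return np.arctan(-c[0]),np.polyval(c,.30),np.polyval(c,.93),len(P)
E
python3 - <<'E'
from h import *
for f in ["pics/scene0.png"]: print(theta(cv2.imread(f),-.325))
print(theta(manip.snapshot("scene"),-.325))
for z in(.26,.5,.8): print(proj("scene",(X,.093,z)),proj("scene",(X,-.325,z)),proj("scene",(X,-.1,z)))
E
```

```text
(np.float64(-0.006906984350117452), np.float64(-0.3230790727100854), np.float64(-0.3187276033715981), 122)
(np.float64(-0.005977953851241381), np.float64(-0.3246727130046799), np.float64(-0.3209065572159283), 119)
(np.float64(244.61447539474517), np.float64(250.98755643325467)) (np.float64(143.06565254854232), np.float64(174.00505803453214)) (np.float64(192.49058245545586), np.float64(211.43673343550358))
(np.float64(237.56211824562828), np.float64(162.04269499517787)) (np.float64(120.94396926422306), np.float64(91.88555029001952)) (np.float64(176.67572704446383), np.float64(125.43227316109925))
(np.float64(222.8965689983105), np.float64(-19.68866318133965)) (np.float64(79.55135750870377), np.float64(-59.366872991525156)) (np.float64(145.56292043444176), np.float64(-40.93053346791575))
```

Emit:
jog_arm(
  commands=[
    {"xyz":[0,0.008,0],"rot":[0,0,0]},
    {"xyz":[0,0.008,0],"rot":[0,0,0]},
    {"xyz":[0,0.008,0],"rot":[0,0,0]},
    {"xyz":[0,0.008,0],"rot":[0,0,0]},
  ],
)

```text
t: 2.78
tcp_pos: [0.4588, -0.2955, 0.2229]
tool_rot: [1.0, -0.0, 0.001, 0.002]
force: [-1.7, -1.2, 6.1]
finger_gap: 0.286
```

```bash
cat > m.py <<'E'
from h import *
import sys
for _ in range(int(sys.argv[1])):
    s=manip.sense();I=manip.snapshot("scene");print(round(s['t'],3),s['tcp_pos'].round(4),s['force'].round(1),np.round(theta(I,s['tcp_pos'][1]),4))
E
python3 m.py 1
```

```text
2.783 [ 0.4588 -0.2955  0.2229] [-1.7 -1.2  6.1] [-3.930e-02 -3.162e-01 -2.915e-01  1.220e+02]
```

Emit:
jog_arm(
  commands=[
    {"xyz":[0,0.008,0],"rot":[0,0,0]},
    {"xyz":[0,0.008,0],"rot":[0,0,0]},
    {"xyz":[0,0.008,0],"rot":[0,0,0]},
  ],
)

```text
t: 3.08
tcp_pos: [0.4587, -0.2715, 0.2229]
tool_rot: [1.0, 0.0, 0.001, 0.002]
force: [-1.5, -1.7, 6.9]
finger_gap: 0.284
```

```bash
python3 m.py 1
```

```text
3.083 [ 0.4587 -0.2715  0.2229] [-1.5 -1.7  6.9] [-6.950e-02 -3.125e-01 -2.687e-01  1.160e+02]
```

Emit:
jog_arm(
  commands=[
    {"xyz":[0,0.008,0],"rot":[0,0,0]},
    {"xyz":[0,0.008,0],"rot":[0,0,0]},
    {"xyz":[0,0.008,0],"rot":[0,0,0]},
  ],
)

```text
t: 3.38
tcp_pos: [0.4588, -0.2474, 0.2229]
tool_rot: [1.0, 0.0, 0.001, 0.002]
force: [-1.4, -0.6, 7.1]
finger_gap: 0.284
```

```bash
python3 m.py 1
```

```text
3.383 [ 0.4588 -0.2474  0.2229] [-1.4 -0.6  7.1] [-7.660e-02 -2.918e-01 -2.434e-01  1.160e+02]
```

Emit:
jog_arm(
  commands=[
    {"xyz":[0,0.01,0],"rot":[0,0,0]},
    {"xyz":[0,0.01,0],"rot":[0,0,0]},
    {"xyz":[0,0.01,0],"rot":[0,0,0]},
  ],
)

```text
t: 3.68
tcp_pos: [0.4588, -0.2172, 0.2229]
tool_rot: [1.0, 0.0, 0.001, 0.001]
force: [-2.2, -1.0, 7.3]
finger_gap: 0.284
```

```bash
python3 m.py 1
```

```text
3.683 [ 0.4588 -0.2172  0.2229] [-2.2 -1.   7.3] [-1.850e-02 -2.248e-01 -2.132e-01  1.190e+02]
```

Emit:
jog_arm(
  commands=[
    {"xyz":[0,0.012,0],"rot":[0,0,0]},
    {"xyz":[0,0.012,0],"rot":[0,0,0]},
    {"xyz":[0,0.012,0],"rot":[0,0,0]},
    {"xyz":[0,0.012,0],"rot":[0,0,0]},
    {"xyz":[0,0.012,0],"rot":[0,0,0]},
  ],
)

```text
t: 4.15
tcp_pos: [0.4587, -0.1565, 0.2228]
tool_rot: [1.0, 0.0, 0.001, 0.001]
force: [-2.1, -0.7, 8.7]
finger_gap: 0.281
```

```bash
python3 m.py 40
```

```text
4.15 [ 0.4587 -0.1565  0.2228] [-2.1 -0.7  8.7] [ 5.150e-02 -1.191e-01 -1.516e-01  1.260e+02]
4.2 [ 0.4587 -0.1536  0.2228] [-0.2  4.   9.6] [ 5.700e-02 -1.129e-01 -1.489e-01  1.220e+02]
4.25 [ 0.4587 -0.1546  0.2228] [-1.3  0.9  8.6] [ 6.50e-02 -1.09e-01 -1.50e-01  1.25e+02]
4.3 [ 0.4587 -0.1553  0.2229] [-2.   1.   9.4] [ 7.180e-02 -1.059e-01 -1.512e-01  1.200e+02]
4.35 [ 0.4587 -0.1557  0.2228] [-1.   1.5  9.1] [ 7.550e-02 -1.043e-01 -1.519e-01  1.240e+02]
4.4 [ 0.4587 -0.1559  0.2228] [-2.2  1.9  9.2] [ 7.390e-02 -1.052e-01 -1.518e-01  1.240e+02]
4.45 [ 0.4588 -0.156   0.2228] [-1.8  1.2 10.1] [ 7.180e-02 -1.070e-01 -1.523e-01  1.190e+02]
4.5 [ 0.4587 -0.1561  0.2228] [-1.   1.1  9.6] [ 6.280e-02 -1.118e-01 -1.513e-01  1.160e+02]
4.55 [ 0.4587 -0.1562  0.2228] [-1.7  1.7  9.6] [ 5.340e-02 -1.173e-01 -1.510e-01  1.210e+02]
4.6 [ 0.4587 -0.1562  0.2228] [-1.7  1.4 10.1] [ 4.680e-02 -1.224e-01 -1.519e-01  1.170e+02]
4.65 [ 0.4588 -0.1563  0.2228] [-2.6  1.1  9.9] [ 3.280e-02 -1.305e-01 -1.512e-01  1.230e+02]
4.7 [ 0.4587 -0.1563  0.2228] [-2.2  0.7  9.2] [ 1.850e-02 -1.392e-01 -1.50
[... 1935 characters left out ...]
 [ 1.590e-02 -1.423e-01 -1.523e-01  1.230e+02]
5.8 [ 0.4588 -0.1567  0.2229] [-1.5  0.5  8.9] [ 2.720e-02 -1.346e-01 -1.518e-01  1.260e+02]
5.85 [ 0.4587 -0.1567  0.2228] [-2.   0.   9.3] [ 4.140e-02 -1.264e-01 -1.525e-01  1.210e+02]
5.9 [ 0.4587 -0.1567  0.2228] [-2.   0.4 10.1] [ 5.140e-02 -1.198e-01 -1.522e-01  1.210e+02]
5.95 [ 0.4588 -0.1568  0.2229] [-2.5  0.9  8.7] [ 5.720e-02 -1.154e-01 -1.515e-01  1.220e+02]
6.0 [ 0.4587 -0.1567  0.2228] [-1.5 -0.2  9.3] [ 6.720e-02 -1.101e-01 -1.525e-01  1.240e+02]
6.05 [ 0.4587 -0.1567  0.2228] [-1.9  0.1  9.4] [ 7.380e-02 -1.066e-01 -1.531e-01  1.240e+02]
6.1 [ 0.4588 -0.1568  0.2228] [-2.7  0.2  9.6] [ 7.480e-02 -1.057e-01 -1.529e-01  1.200e+02]
```

```bash
cat > plan.py <<'E'
from h import *
import sys
n,N,target=int(sys.argv[1]),int(sys.argv[2]),float(sys.argv[3])
w=2*np.pi/1.75;L=.76;dt=1/12;lag=.03
t=[];th=[];S=[]
for _ in range(n):
    s=manip.sense();t.append(s['t']);S.append(s['tcp_pos'][1]);r=theta(manip.snapshot("scene"),S[-1]);th.append(r[0])
t=np.array(t);t0=manip.sense()['t'];A=np.c_[np.cos(w*(t-t0)),np.sin(w*(t-t0)),np.ones(n)]
if n>=30: c=np.linalg.lstsq(A,th,rcond=None)[0]
else: c=np.r_[np.linalg.lstsq(A[:,:2],np.array(th)+.004,rcond=None)[0],-.004]
print("t0",t0,"amp",np.hypot(c[0],c[1]),"off",c[2],"rms",np.std(A@c-th),"tcp y",S[-1])
D=target-S[-1]
# v_k min roughness s.t. sum v dt=D, residual zero
Dv=np.vstack([np.eye(N),np.zeros(N)])-np.vstack([np.zeros(N),np.eye(N)])  # steps
tk=lag+dt*np.arange(N+1)
# swing a cos wt + b sin wt ; a step at tk adds -dv/(L w) sin w(t-tk)
C=np.vstack([np.full(N,dt),(np.sin(w*tk)/(L*w))@Dv,(-np.cos(w*tk)/(L*w))@Dv]);d=np.array([D,-c[0],-c[1]])
H=Dv.T@Dv+1e-3*np.eye(N);Hi=np.linalg.inv(H);v=Hi@C.T@np.linalg.solve(C@Hi@C.T,d)
p=np.round(v*dt,4);print("rows mm",(p*1e3).tolist(),"sum",p.sum(),"D",D)
tt=np.arange(0,N*dt,.02);sw=c[0]*np.cos(w*tt)+c[1]*np.sin(w*tt)
for k,x in zip(tk,Dv@v): sw-=x/(L*w)*np.sin(w*(tt-k))*(tt>k)
print("peak",abs(sw).max())
E
python3 plan.py 36 25 0.093
```

```text
t0 7.95 amp 0.07576485853068446 off -0.004210361220040723 rms 0.0016121462465449074 tcp y -0.1567429209621
rows mm [3.2, 5.5, 7.0, 7.9, 8.1, 8.0, 7.6, 7.2, 7.0, 7.0, 7.3, 8.0, 9.1, 10.5, 12.1, 13.700000000000001, 15.100000000000001, 16.299999999999997, 16.9, 16.8, 16.0, 14.3, 11.799999999999999, 8.6, 4.6] sum 0.2496 D 0.2497429209621
peak 0.09993628343894746
```

Emit:
jog_arm(
  commands=[
    {"xyz":[0,0.0032,0],"rot":[0,0,0]},
    {"xyz":[0,0.0055,0],"rot":[0,0,0]},
    {"xyz":[0,0.007,0],"rot":[0,0,0]},
    {"xyz":[0,0.0079,0],"rot":[0,0,0]},
    {"xyz":[0,0.0081,0],"rot":[0,0,0]},
  ],
)

```text
t: 8.37
tcp_pos: [0.4588, -0.1253, 0.2228]
tool_rot: [1.0, 0.0, 0.001, 0.001]
force: [-2.6, -1.6, 9.1]
finger_gap: 0.286
```

Emit:
jog_arm(
  commands=[
    {"xyz":[0,0.008,0],"rot":[0,0,0]},
    {"xyz":[0,0.0076,0],"rot":[0,0,0]},
    {"xyz":[0,0.0072,0],"rot":[0,0,0]},
    {"xyz":[0,0.007,0],"rot":[0,0,0]},
    {"xyz":[0,0.007,0],"rot":[0,0,0]},
  ],
)

```text
t: 8.78
tcp_pos: [0.4587, -0.0884, 0.2228]
tool_rot: [1.0, 0.0, 0.001, 0.001]
force: [-2.7, -1.5, 9.6]
finger_gap: 0.286
```

Emit:
jog_arm(
  commands=[
    {"xyz":[0,0.0073,0],"rot":[0,0,0]},
    {"xyz":[0,0.008,0],"rot":[0,0,0]},
    {"xyz":[0,0.0091,0],"rot":[0,0,0]},
    {"xyz":[0,0.0105,0],"rot":[0,0,0]},
    {"xyz":[0,0.0121,0],"rot":[0,0,0]},
  ],
)

```text
t: 9.2
tcp_pos: [0.4587, -0.0413, 0.2228]
tool_rot: [1.0, -0.0, 0.001, 0.001]
force: [-2.1, 0.2, 9.9]
finger_gap: 0.285
```

Emit:
jog_arm(
  commands=[
    {"xyz":[0,0.0137,0],"rot":[0,0,0]},
    {"xyz":[0,0.0151,0],"rot":[0,0,0]},
    {"xyz":[0,0.0163,0],"rot":[0,0,0]},
    {"xyz":[0,0.0169,0],"rot":[0,0,0]},
    {"xyz":[0,0.0168,0],"rot":[0,0,0]},
  ],
)

```text
t: 9.62
tcp_pos: [0.4588, 0.0384, 0.2228]
tool_rot: [1.0, -0.0, 0.001, 0.0]
force: [-1.9, -0.3, 8.8]
finger_gap: 0.281
```

Emit:
jog_arm(
  commands=[
    {"xyz":[0,0.016,0],"rot":[0,0,0]},
    {"xyz":[0,0.0143,0],"rot":[0,0,0]},
    {"xyz":[0,0.0118,0],"rot":[0,0,0]},
    {"xyz":[0,0.0086,0],"rot":[0,0,0]},
    {"xyz":[0,0.0046,0],"rot":[0,0,0]},
  ],
)

```text
t: 10.03
tcp_pos: [0.4588, 0.0943, 0.2228]
tool_rot: [1.0, 0.001, 0.001, -0.0]
force: [-2.6, -1.3, 9.5]
finger_gap: 0.284
```

```bash
python3 - <<'E'
from h import *
for n in("scene","top"): cv2.imwrite(f"pics/{n}2.png",manip.snapshot(n))
E
python3 plan.py 32 21 0.093; python3 m.py 1
```

```text
t0 11.7333 amp 0.008379869499971089 off -0.0007660512844106948 rms 0.00028566500341730214 tcp y 0.0935607616738655
rows mm [0.3, 0.5, 0.6, 0.6, 0.4, 0.3, 0.0, -0.2, -0.4, -0.6, -0.7, -0.7, -0.7, -0.5, -0.4, -0.2, 0.0, 0.2, 0.3, 0.3, 0.2] sum -0.0007000000000000002 D -0.000560761673865498
peak 0.007977556077529471
11.733 [0.4587 0.0936 0.2228] [-2.3 -0.  11.4] [6.700e-03 1.001e-01 9.580e-02 2.420e+02]
```

View pics/scene2.png

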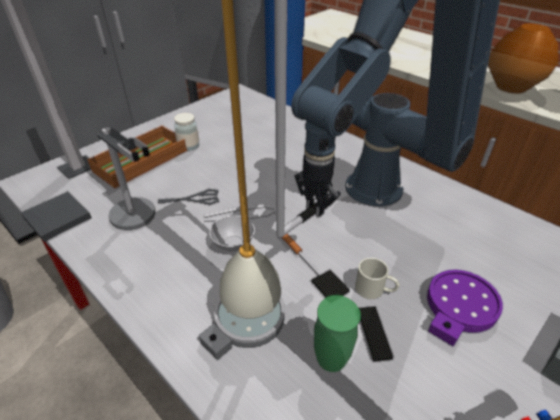

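The shade hangs over the grey lamp (250,300), the vase is untouched and the clip stand is in place. Residual swing is about 0.008 rad. One small damping and centring correction, replanned from the current time.

```bash
python3 plan.py 31 20 0.0915
```

```text
t0 13.3333 amp 0.008447375562150822 off -0.0006340724032465679 rms 0.00021509103744359563 tcp y 0.09354453222829782
rows mm [0.3, 0.5, 0.6, 0.6, 0.5, 0.4, 0.2, 0.0, -0.2, -0.4, -0.5, -0.7, -0.7, -0.7, -0.6, -0.5, -0.4, -0.2, -0.1, -0.0] sum -0.0019000000000000002 D -0.0020445322282978268
peak 0.0071679304791051595
```

Emit:
jog_arm(
  commands=[
    {"xyz":[0,0.0003,0],"rot":[0,0,0]},
    {"xyz":[0,0.0005,0],"rot":[0,0,0]},
    {"xyz":[0,0.0006,0],"rot":[0,0,0]},
    {"xyz":[0,0.0006,0],"rot":[0,0,0]},
    {"xyz":[0,0.0005,0],"rot":[0,0,0]},
  ],
)

```text
t: 13.75
tcp_pos: [0.4588, 0.0956, 0.2228]
tool_rot: [1.0, 0.0, 0.001, 0.0]
force: [-2.6, -1.3, 9.4]
finger_gap: 0.281
```

Emit:
jog_arm(
  commands=[
    {"xyz":[0,0.0004,0],"rot":[0,0,0]},
    {"xyz":[0,0.0002,0],"rot":[0,0,0]},
    {"xyz":[0,0,0],"rot":[0,0,0]},
    {"xyz":[0,-0.0002,0],"rot":[0,0,0]},
    {"xyz":[0,-0.0004,0],"rot":[0,0,0]},
  ],
)

```text
t: 14.17
tcp_pos: [0.4588, 0.096, 0.2228]
tool_rot: [1.0, 0.0, 0.001, -0.0]
force: [-2.4, 0.8, 9.4]
finger_gap: 0.284
```

Emit:
jog_arm(
  commands=[
    {"xyz":[0,-0.0005,0],"rot":[0,0,0]},
    {"xyz":[0,-0.0007,0],"rot":[0,0,0]},
    {"xyz":[0,-0.0007,0],"rot":[0,0,0]},
    {"xyz":[0,-0.0007,0],"rot":[0,0,0]},
    {"xyz":[0,-0.0006,0],"rot":[0,0,0]},
  ],
)

```text
t: 14.58
tcp_pos: [0.4587, 0.0928, 0.2228]
tool_rot: [1.0, 0.0, 0.001, -0.0]
force: [-2.6, 1.9, 9.3]
finger_gap: 0.284
```

Emit:
jog_arm(
  commands=[
    {"xyz":[0,-0.0005,0],"rot":[0,0,0]},
    {"xyz":[0,-0.0004,0],"rot":[0,0,0]},
    {"xyz":[0,-0.0002,0],"rot":[0,0,0]},
    {"xyz":[0,-0.0001,0],"rot":[0,0,0]},
    {"xyz":[0,0,0],"rot":[0,0,0]},
  ],
)

```text
t: 15.0
tcp_pos: [0.4588, 0.0916, 0.2228]
tool_rot: [1.0, 0.0, 0.001, -0.0]
force: [-2.9, -0.4, 9.4]
finger_gap: 0.284
```

```bash
python3 - <<'E'
from h import *
import time
t=[];r=[]
for k in range(12):
    s=manip.sense();t.append(s['t']);r.append(theta(manip.snapshot("scene"),.092))
r=np.array(r);print(t[0],t[-1],s['tcp_pos'],r[:,0].round(4),r[:,1].mean(),r[:,2].mean())
I=manip.snapshot("top");cv2.imwrite("pics/t3.png",cv2.resize(I[110:240,190:350],None,fx=4,fy=4,interpolation=2))
E
```

```text
15.0 15.55 [0.4587418  0.09157256 0.22283417] [-0.0014 -0.0008 -0.0009 -0.0004 -0.0004 -0.0002 -0.0006 -0.0009 -0.0003
 -0.0004 -0.0004 -0.0003] 0.09347956702869614 0.09385104992454002
```

View pics/t3.png

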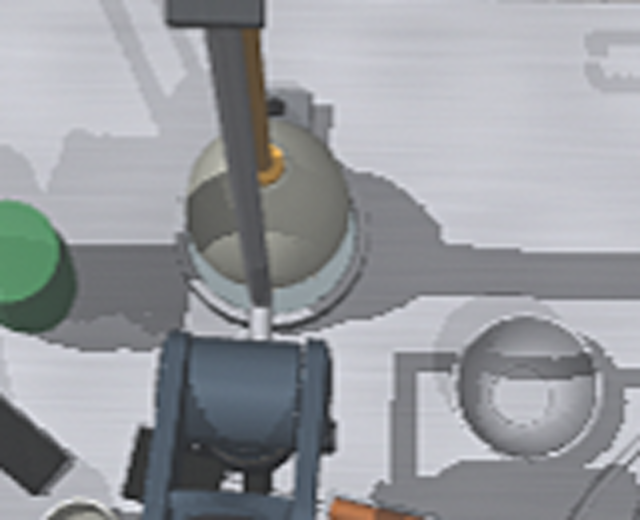

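Swing is now under 0.001 rad. In the top view the shade (crop x 187–350) sits over the lamp in y. Release and retreat upward.

Emit:
jog_arm(
  commands=[
    {"xyz":[0,0,0],"rot":[0,0,0]},
    {"xyz":[0,0,0],"rot":[0,0,0]},
    {"xyz":[0,0,0],"rot":[0,0,0]},
    {"xyz":[0,0,0],"rot":[0,0,0]},
    {"xyz":[0,0,0],"rot":[0,0,0]},
  ],
  fingers=1,
  grip_force=20,
)

```text
t: 16.07
tcp_pos: [0.4582, 0.0911, 0.2211]
tool_rot: [1.0, -0.0, -0.0, -0.0]
force: [0.4, 0.6, 0.4]
finger_gap: 0.967
```

Emit:
jog_arm(
  commands=[
    {"xyz":[0,0,0],"rot":[0,0,0]},
    {"xyz":[0,0,0],"rot":[0,0,0]},
    {"xyz":[0,0,0],"rot":[0,0,0]},
    {"xyz":[0,0,0.01],"rot":[0,0,0]},
    {"xyz":[0,0,0.02],"rot":[0,0,0]},
  ],
)

```text
t: 16.48
tcp_pos: [0.4565, 0.0911, 0.2497]
tool_rot: [1.0, -0.0, -0.003, -0.0]
force: [0.0, -0.6, 0.0]
finger_gap: 1.002
```

Emit:
jog_arm(
  commands=[
    {"xyz":[0,0,0.03],"rot":[0,0,0]},
    {"xyz":[0,0,0.03],"rot":[0,0,0]},
    {"xyz":[0,0,0.02],"rot":[0,0,0]},
    {"xyz":[0,0,0],"rot":[0,0,0]},
    {"xyz":[0,0,0],"rot":[0,0,0]},
  ],
)

```text
t: 16.9
tcp_pos: [0.4588, 0.091, 0.3323]
tool_rot: [1.0, -0.0, 0.001, 0.0]
force: [0.3, -0.0, -0.4]
finger_gap: 0.997
```

```bash
python3 - <<'E'
from h import *
t=[];r=[]
for k in range(20):
    s=manip.sense();t.append(s['t']);I=manip.snapshot("scene");r.append(theta(I,.092))
r=np.array(r);print(t[0],t[-1],s['tcp_pos'],s['force'],s['finger_gap'],r[:,0].round(4),r[:,1].mean(),r[:,2].mean())
cv2.imwrite("pics/s4.png",I)
E
```

```text
16.9 17.85 [0.45832388 0.09105968 0.33134662] [0.15342654 0.20308055 0.327129  ] 1.0000376182091335 [-0.0006 -0.0007 -0.0005 -0.0005 -0.0007 -0.0002 -0.0005 -0.0005 -0.0006
  0.0001 -0.0007 -0.0006 -0.0005 -0.0007 -0.0003 -0.0004 -0.0012 -0.0011
 -0.0012 -0.0014] 0.0934784334260177 0.09387769921126202
```

View pics/s4.png

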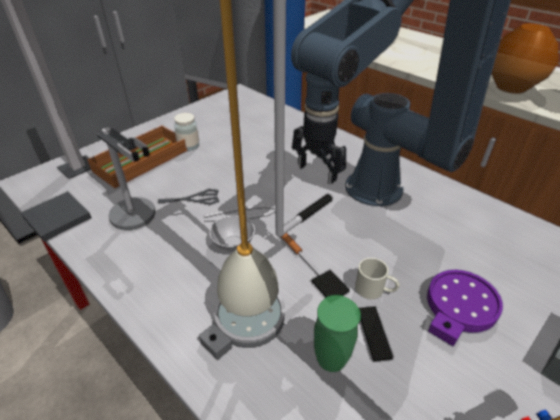

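The pendant hangs plumb over the lamp (248,300). The gripper is clear above the handle and the bench things are in place.

```bash
python3 -c "
from h import *
print(manip.sign_off())"
```

```text
the job is handed in; nothing more can be done
None
```

The pendant is hanging still over the grey curing lamp, the handle has been let go, and the job was handed in at about 18 s of the 46 s allowed. No verdict was reported.

- **What I did:** I gripped the handle and drew the tube slowly out of the clip. I then stopped the trolley and measured the swing, about 0.08 rad. A shaped move to the lamp cut that to 0.008 rad, and a small correction brought it to about zero. After that I opened the fingers and raised the gripper about 0.11 m.
- **Centring:** the tube is at y ≈ 0.0935 and the lamp at about 0.093, so they are within a few mm in y. The shade stayed within about 12 mm of the lamp's centre in y from about t = 10 s. I did not measure x separately; it relies on the stated geometry.
- **Swing:** after letting go, the swing stayed under 0.0015 rad over the last second I watched. The largest angle I measured was about 0.08 rad, and the planned peak on the way to the lamp was 0.10 rad, against the limit of 0.35.
- **Surroundings:** the force on the tool was about zero after release. In the last picture the clip stand, the vase and the other things looked unmoved. I judged that by eye rather than by measuring each one.
- **Disagreement:** the camera put the pivot 2–6 mm further towards +y than the arm's own reading did. That is within the calibration error, and I allowed for it by stopping the trolley about 2 mm short.

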